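# Refill the nut hopper from a filling chute

### The arm

A 7-joint arm with a two-finger parallel gripper is mounted at the origin on a cart in front of the work surface, level with it; the furniture and walls round the work are solid. World frame = base frame: x ahead of the robot, y to its left, z up, the work surface at z = 0. Lengths are in m, angles in rad, forces in N, time in s.
With the tool pointing down it reaches from about 0.425 to 0.95 m from the base axis. Payload 16.7 kg.
Tool frame: the origin (TCP) lies midway between the tips of the shut fingers; the grasp point (between the pads) lies pinch_z behind it (pinch_z is the distance from the TCP to the grasp point, in m); z points along the fingers, y is the line along which they close (so a half turn about z gives the same grasp; the last joint's range is limited). The gripper opens to 94 mm and grips with 3 to 60 N. Pads are 16 mm wide; open, the fingers measure 119 mm over their backs; the gripper's body (75 mm by 177 mm) begins 78 mm behind the grasp point.
Start: joints at [1.004, 0.426, 0.074, 1.606, -0.034, 1.111, -0.067], TCP at [0.274, -0.617, 0.205] pointing down, gripper open.
Joint ranges: [-2.85, 2.85], [-0.5, 2.14], [-1.23, 1.37], [0.21, 2.46], [-1.02, 4.16], [0.16, 2.05], [-2.73, 2.73]. Speed limits (rad/s): [1.89, 1.89, 2.39, 2.39, 3.01, 3.01, 3.01].

### API

Orientations are given as a 3x3 rotation matrix whose columns are the frame's x, y, z axes.
In Python, from plant import read_state, capture, camera_params, hand_in, pinch_z gives the robot as it stands.
- The arm moves only by the shell command python3 -m crank 'ROWS' [OPENING] [FORCE]. ROWS is a JSON object of lists of equal length, an entry for each row: "offset": the shift along the world's x, y, z each as a share of 0.4 m, from -1 to 1, a list of three; "angular": the turn, a rotation vector about the world's x, y, z each as a share of 180 degrees, from -1 to 1, a list of three. In form: {"offset": [[tx, ty, tz], ...], "angular": [[wx, wy, wz], ...]}. A call has 1 to 12 rows; each row is the pose to reach, as a shift and turn from the pose commanded when the call began, turning the shorter way round; what a row does not reach only later rows make up. A row lasts 1/8 s, in which the tool goes at most 62.5 mm and 10.7 degrees, less where a joint would pass 70% of its speed; a pose out of reach is approached as far as the arm can. A call with a number of a shift or a turn outside -1 to 1 is refused whole. A call with a gripper value outside its range is refused whole. OPENING is the finger opening in mm, from 0 to 94, set as the call begins (- or left out, the last holds). The fingers move at their own pace and stop on an object; FORCE is the grip in N (left out, the last holds). Time passes only in rows, so rows that repeat a pose let the fingers close. It gives the time, the measured TCP pose, the force, the opening and the grip force at its end, in the units of the state.
- read_state(): the state, without advancing time (a new reading comes with each control period).
- capture(name): name is "scene" or "top"; returns (picture, depth): 384x512x3 uint8, red, green, blue; 384x512 float32, m along the optical axis (not along the pixel's ray), 0 where there is no reading.
- camera_params(name): a dict with "vertical_fov" (degrees; the focal length in pixels is half the picture's height over the tangent of half this angle, whatever the lens; pixels are square), "cx", "cy" (the principal point, pixels), "R" (3x3) and "t" (3): a world point X has camera coordinates R X + t. Camera axes: x right, y down, z forward; pixel columns grow to the right and rows downward; lengths in m; the calibration is good to about 2 mm. A picture is of the moment at which its call begins. camera_params takes no time and is no camera call.
- hand_in(): hands the job in; it is judged then, once.
The state is a dict: "clock": time; "joints": joint angles; "qvel": joint speeds; "joint_efforts": joint torques, N m; "tcp_pos": TCP position; "eef_rot": TCP orientation; "force": force on the tool from outside, world axes, zero at the start; "moment": the same for the moment, N m; "finger_gap": opening from 0.0 (shut) to 1.0 (fully open); "finger_force": force on a finger pad.
Only numpy, scipy, OpenCV 4.12 (cv2) and the standard library are available. Lean on these libraries where they do the work, as an engineer would, in place of code of your own. Each camera call takes 0.05 s, during which the arm holds its last target. There are 200 camera calls.

### The job

Press the flap on the sloping top of the steel nut hopper in until its catch lets go and it swings right open, then take the filling chute by its wooden grip and tip it over the mouth so that all four nuts slide off its nose into the hopper. Set the empty chute back down flat on the bench, leave the flap open, and do not move or tip the spray can, nail tin or glue bottle.

Things in the scene. Friction and masses are not known exactly. Their poses are not given: they have to be found in the camera images.
- hopper: Grey sheet-steel nut hopper fixed to the bench, 130 mm deep (x), 110 wide (y). Origin: centre of its underside. x points to its rear, y left, z up. Front wall (-x) 85 mm high, rear wall 160: the top slopes 30 degrees down to the front and carries the flap. Hollow, floor at 10 mm. Drawer front and clear window on its front are fixed.
- mouth (a point): Centre of the filling mouth, in the plane of the sloping top, 4 mm behind and 125 mm above the hopper's origin; hopper axes. Mouth 58 mm wide (y), 96 mm long down the slope; below it a throat of that section, 35 mm deep. Flat frame round it in the plane of the slope: 26 mm wide at left and right, 22 rear, 32 front.
- flap (a joint): Angle of the steel flap (91x54x3 mm), rad. 0 = shut and caught, flush with the slope; negative = pressed in, stop at -0.085. Pressed beyond about -0.06 (4 mm at the thumb pad, 5 to 7 N) and let go, its spring (2 N) swings it up in about 2 s to 2.35, leaning back past upright, and holds it there. It cannot be pried open while caught.
- flap_hinge (a point): Middle of the flap's hinge line, along the hopper's y, at the rear (upper) edge of the mouth, 149 mm above the bench. Open, the flap's top stands 240 mm above the bench, about 24 mm behind this line.
- flap_push (a point): Thumb pad on the outside of the shut flap: on its centre line, 70 mm down the slope from the hinge, 24 mm from its free front edge. Place to press, square to the flap (tool 30 degrees from vertical, pointing down and to the hopper's rear). Its z axis is the flap's outward normal, y the hopper's y.
- chute: Loose filling chute, about 0.26 kg: straight aluminium channel 200 mm long, 46 wide, walls 27 high, closed at the back, open at the nose; the nuts lie in it. Origin: centre of its underside. x points to the nose (-100 to +100 mm), z up. Floor 3 mm thick, 40 wide inside, 34 at the nose. Nuts start to slide on it at 13 to 20 degrees of tilt.
- chute_lip (a point): Middle of the nose edge of the chute's floor, at x = +100, y = 0, z = 3 mm of the chute: the nuts leave here.
- chute_grip (a point): Middle of the chute's wooden bar grip, at x = -20, y = 0, z = 70.5 mm of the chute. The bar runs along the chute: 100 mm long, 18 wide, 24 high, on two steel straps 38 mm before and behind this point.
- spray_can: Bystander: spray can 65 mm across, 200 mm high, standing about 0.16 m left or right of the hopper. Origin: centre of its base.
- nail_tin: Bystander: open grey tin of nails, 74 mm across, 79 mm high, about 0.16 m from the hopper on the other side. Origin: centre of its base.
- glue_bottle: Bystander: glue bottle with a pointed cap, 52 mm across, 169 mm high, between chute and hopper, nearer the robot. Origin: centre of its base.
- nut_0: Loose plain steel hexagon nut, 24 mm across flats, 28 mm across corners, 13 mm high, 35 g, lying flat in the chute behind its nose. Origin: centre of its underside.
- nut_1: Loose plain steel hexagon nut, 24 mm across flats, 28 mm across corners, 13 mm high, 35 g, lying flat in the chute behind its nose. Origin: centre of its underside.
- nut_2: Loose plain steel hexagon nut, 24 mm across flats, 28 mm across corners, 13 mm high, 35 g, lying flat in the chute behind its nose. Origin: centre of its underside.
- nut_3: Loose plain steel hexagon nut, 24 mm across flats, 28 mm across corners, 13 mm high, 35 g, lying flat in the chute behind its nose. Origin: centre of its underside.

How it is judged:
On the way, in this order (a step that is already met when the one before it is completed fails the run):
1. The flap has been pressed in, its catch has let go, and it has swung right open (value of joint flap above 1.9 rad), for 0.2 s.
2. The chute, held in the gripper, is tipped nose down by more than 11 degrees with its nose over the mouth (horizontal distance between chute_lip and mouth below 0.07 m and height (world z) of chute_lip above 0.08 m and angle between chute's own z axis and vertical above 0.2 rad and contact force between the fingers and chute above 2 N), for 0.1 s.
At the end, for the whole second after the job is handed in: All four nuts lie inside the hopper, below 70 mm; the flap stands open (over 1.8 rad); the chute lies still and flat on the bench (within 10 mm and 6 degrees), let go; spray can, nail tin and glue bottle stand upright (under 9 degrees), never moved over 30 mm (z of nut_0 in the frame of hopper between 0 and 0.07 m and x of nut_0 in the frame of hopper between -0.066 and 0.066 m and y of nut_0 in the frame of hopper between -0.056 and 0.056 m and z of nut_1 in the frame of hopper between 0 and 0.07 m and x of nut_1 in the frame of hopper between -0.066 and 0.066 m and y of nut_1 in the frame of hopper between -0.056 and 0.056 m and z of nut_2 in the frame of hopper between 0 and 0.07 m and x of nut_2 in the frame of hopper between -0.066 and 0.066 m and y of nut_2 in the frame of hopper between -0.056 and 0.056 m and z of nut_3 in the frame of hopper between 0 and 0.07 m and x of nut_3 in the frame of hopper between -0.066 and 0.066 m and y of nut_3 in the frame of hopper between -0.056 and 0.056 m and value of joint flap above 1.8 rad and height (world z) of chute between -0.01 and 0.01 m and angle between chute's own z axis and vertical below 0.1 rad and linear speed of chute below 0.02 m/s and angle between each of spray_can, nail_tin, glue_bottle's own z axis and vertical below 0.15 rad); the robot touches nothing.
It fails at once if The spray can is moved by more than 30 mm (distance of spray_can from where it was at the start of the episode above 0.03 m).
It fails at once if The nail tin is moved by more than 30 mm (distance of nail_tin from where it was at the start of the episode above 0.03 m).
It fails at once if The glue bottle is moved by more than 30 mm (distance of glue_bottle from where it was at the start of the episode above 0.03 m).
It also fails if it takes over 72 s, if anything falls off the work surface, if the arm or the gripper's body presses on something with over 40 N, if the wrist force passes 120 N, or if a joint passes its speed limit or range.

## Working session

There is one attempt and no reset: what is moved stays moved. The work goes in short steps, Python scripts to look and compute and a shell command to move; the robot and the scene stay as the last step left them, time stands still between calls to the robot, and variables do not carry over. Pictures are saved under pics/ and viewed, at most 10 in all, crops included, and the job is handed in when it is done.

```bash
mkdir -p pics; ls; cat > h.py <<'E'
import numpy as np, cv2
from plant import *
def cloud(name):
    im,d=capture(name); c=camera_params(name); f=im.shape[0]/2/np.tan(np.radians(c["vertical_fov"])/2)
    v,u=np.mgrid[:im.shape[0],:im.shape[1]]
    P=np.stack([(u-c["cx"])/f*d,(v-c["cy"])/f*d,d],-1)
    W=(P-np.array(c["t"]))@np.array(c["R"]); W[d==0]=np.nan
    return im,d,W
E
python3 - <<'E'
from h import *
for n in("scene","top"):
    im,d,W=cloud(n); np.savez(f"/tmp/{n}.npz",im=im,d=d,W=W)
    cv2.imwrite(f"pics/{n}0.png",im[:,:,::-1]); c=camera_params(n)
    print(n,(d==0).mean(), -np.array(c["R"]).T@c["t"], c["vertical_fov"], np.array(c["R"]).round(2).tolist())
s=read_state(); print(s, pinch_z)
E
```

```text
pics
scene 0.004084269205729167 [-0.18021984  0.5439141   1.16649125] 48.52267796715886 [[-0.58, -0.82, 0.01], [-0.63, 0.44, -0.64], [0.52, -0.37, -0.77]]
top 0.004170735677083333 [0.30014803 0.02144637 1.16507687] 52.51873712438953 [[0.1, -0.99, -0.0], [-0.97, -0.1, -0.22], [0.22, 0.03, -0.98]]
{'clock': 0.1, 'joints': array([ 1.00350017,  0.42664865,  0.07385461,  1.60654651, -0.03410093,
        1.1107952 , -0.06713374]), 'qvel': array([-1.10141079e-03, -5.27008116e-04, -5.88549673e-04,  4.59915763e-05,
        7.39243272e-04, -2.40213539e-03,  5.86580908e-04]), 'joint_efforts': array([ 8.73716839e-03, -9.37462664e+01,  3.67710494e+00, -4.55045772e+01,
       -4.86428139e-02,  1.67924253e-02, -7.00930445e-05]), 'tcp_pos': array([ 0.2736917 , -0.61658848,  0.20485802]), 'eef_rot': array([[ 9.14012666e-01,  4.05685301e-01, -5.32279416e-04],
       [ 4.05685643e-01, -9.14012115e-01,  1.00637106e-03],
       [-7.82398900e-05, -1.13577401e-03, -9.99999352e-01]]), 'force': array([ 0.2792296 , -0.18783809, -0.43829517]), 'moment': array([-0.01502616,  0.01564535, -0.01037438]), 'finger_force': 0.0, 'finger_gap': 0.9996573783618367} 0.0188
```

View pics/top0.png

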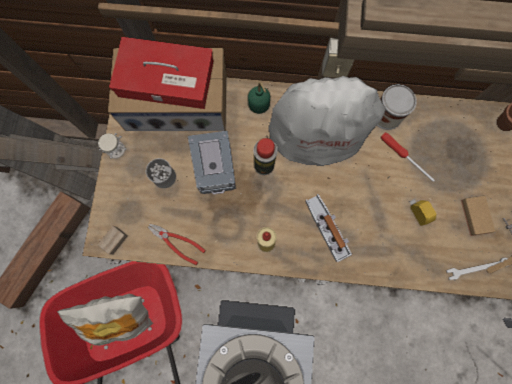

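View pics/scene0.png

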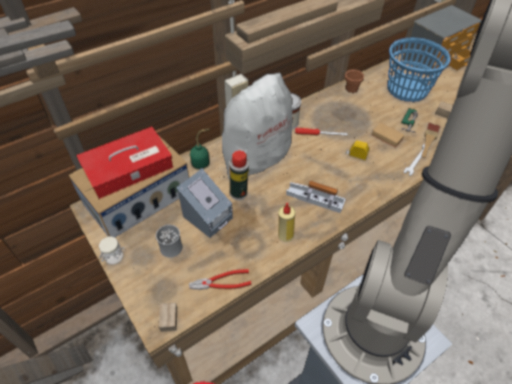

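The top view shows the hopper at (212,163), spray can at (265,155) on its right, nail tin at (161,173) on its left, glue bottle at (267,238) and the chute at (328,228). The chute's nose points up-left, with the nuts near (317,207). Next I measure them from the depth clouds.

```bash
python3 - <<'E'
from h import *
D={n:np.load(f"/tmp/{n}.npz") for n in("scene","top")}
W=D["top"]["W"]; im=D["top"]["im"]
def box(n,u0,u1,v0,v1):
    return D[n]["W"][v0:v1,u0:u1].reshape(-1,3), D[n]["im"][v0:v1,u0:u1].reshape(-1,3).astype(int)
# table check
print("table z",np.nanmedian(W[215:225,200:240,2]), np.nanmedian(D["scene"]["W"][255:262,230:250,2]))
def rect(P,lab):
    r=cv2.minAreaRect(P[:,:2].astype(np.float32)); b=cv2.boxPoints(r); print(lab,len(P),np.round(r[0],4),np.round(r[1],4),"ang",round(r[2],1)); return r
for n,bx in(("top",(180,245,122,200)),("scene",(170,240,165,240))):
    P,c=box(n,*bx); m=(P[:,2]>.075)&(P[:,2]<.175); P=P[m]; c=c[m]
    # slope plane ransac
    rng=np.random.default_rng(0);best=None
    for _ in range(300):
        a=P[rng.choice(len(P),3,False)]; nn=np.cross(a[1]-a[0],a[2]-a[0]); l=np.linalg.norm(nn)
        if l<1e-7: continue
        nn/=l; nn*=np.sign(nn[2]); 
        if not .8<nn[2]<.93: continue
        i=abs((P-a[0])@nn)<.003
        if best is None or i.sum()>best.sum(): best=i
    Q=P[best]; ce=Q.mean(0); nn=np.linalg.svd(Q-ce)[2][2]; nn*=np.sign(nn[2])
    print(n,"slope n",nn.round(3),"tilt",np.degrees(np.arccos(nn[2])).round(1),"yaw",np.degrees(np.arctan2(-nn[1],-nn[0])).round(1),"z range",np.percentile(Q[:,2],[1,99]).round(3))
    r=rect(Q,"slope rect"); 
    print(" z at centre", ce[2]-((np.array(r[0])-ce[:2])@nn[:2])/nn[2])
    P,c=box(n,*bx)
for n,bx in(("top",(300,360,185,270)),("scene",(280,350,170,218))):
    P,c=box(n,*bx); 
    rect(P[(P[:,2]>.012)&(P[:,2]<.036)],n+" chute body")
    g=(P[:,2]>.072)&(P[:,2]<.095); r=rect(P[g],n+" grip"); print(" grip z",np.percentile(P[g][:,2],[5,50,95]).round(4))
    br=(c[:,0]-c[:,2]>40)&(c[:,0]-c[:,1]>25)&(P[:,2]>.06); rect(P[br],n+" grip brown")
for n,lab,bx,zr in(("top","can",(248,285,130,180),(.03,.21)),("scene","can",(225,255,148,202),(.03,.21)),("top","tin",(143,180,155,192),(.03,.09)),("scene","tin",(153,188,222,260),(.03,.09)),("top","glue",(252,282,222,256),(.03,.18)),("scene","glue",(272,302,200,243),(.03,.18))):
    P,c=box(n,*bx); m=(P[:,2]>zr[0])&(P[:,2]<zr[1]); P=P[m]
    (x,y),rr=cv2.minEnclosingCircle(P[:,:2].astype(np.float32)); t=P[P[:,2]>P[:,2].max()-.02]
    print(n,lab,len(P),"circ",round(x,3),round(y,3),round(rr,3),"top",t.mean(0).round(3))
for n,s in(("top",(290,370,180,280)),):
    u0,u1,v0,v1=s; cv2.imwrite("pics/c1.png",cv2.resize(D[n]["im"][v0:v1,u0:u1,::-1],None,fx=5,fy=5,interpolation=cv2.INTER_CUBIC))
E
```

```text
table z -0.000526868821452022 0.0002777809828093819
top slope n [-0.487 -0.116  0.865] tilt 30.1 yaw 13.4 z range [0.084 0.16 ]
slope rect 1716 [0.6029 0.1763] [0.1328 0.11  ] ang 13.7
 z at centre 0.1222803274370102
scene slope n [-0.492 -0.113  0.863] tilt 30.3 yaw 12.9 z range [0.083 0.161]
slope rect 1135 [0.6112 0.142 ] [0.1336 0.1852] ang 13.6
 z at centre 0.12229985977567769
top chute body 416 [ 0.4608 -0.1739] [0.2001 0.0508] ang 31.5
top grip 240 [ 0.4443 -0.1847] [0.0994 0.0187] ang 32.2
 grip z [0.0759 0.0815 0.085 ]
top grip brown 207 [ 0.4431 -0.1853] [0.0969 0.0174] ang 31.5
scene chute body 503 [ 0.4607 -0.1702] [0.2011 0.056 ] ang 32.2
scene grip 164 [ 0.4443 -0.1815] [0.0996 0.0238] ang 32.0
 grip z [0.0735 0.0808 0.0856]
scene grip brown 248 [ 0.44   -0.0949] [0.0892 0.2339] ang 2.3
top can 968 circ 0.658 0.026 0.058 top [0.634 0.027 0.198]
scene can 1161 circ 0.644 0.057 0.102 top [0.624 0.032 0.197]
top tin 474 circ 0.57 0.333 0.038 top [0.57  0.334 0.076]
scene tin 536 circ 0.571 0.336 0.039 top [0.571 0.334 0.075]
top glue 370 circ 0.402 0.004 0.028 top [0.405 0.005 0.162]
scene glue 486 circ 0.402 0.007 0.028 top [0.403 0.01  0.161]
```

View pics/c1.png

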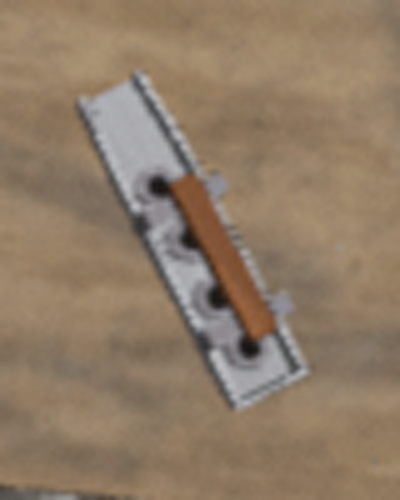

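The crop shows the chute with nose up-left at yaw 32°, the grip along it and four nuts in a row under the grip. Its measured centre (0.461,-0.173), 200 mm length and grip height of about 82 mm all match. The hopper slope reads 30°, yaw 13.5°, with z 0.122 at its centre, which is also right. Now I work out the move to the thumb pad.

```bash
cat >> h.py <<'E'
from scipy.spatial.transform import Rotation as Ro
a=np.radians(13.5); hx=np.array([np.cos(a),np.sin(a),0]); hy=np.array([-np.sin(a),np.cos(a),0]); z_=np.array([0,0,1.])
H0=np.array([.603,.1763,0])
mouth=H0+.004*hx+.125*z_; n=np.cos(np.pi/6)*z_-.5*hx; push=H0-.015*hx+.114*z_
def frame(y,z): return np.stack([np.cross(y,z),y,z],1)
def rel(p,R=None,s=None):
    s=s or read_state(); o=(np.array(p)-s["tcp_pos"])/.4
    w=np.zeros(3) if R is None else Ro.from_matrix(R@np.array(s["eef_rot"]).T).as_rotvec()/np.pi
    print("off",o.round(4).tolist(),"ang",w.round(4).tolist())
Rpress=frame(-hy,-n)
E
python3 - <<'E'
from h import *
rel([.32,-.5,.40]);rel([.50,-.1,.38],Rpress);rel(push+.08*n+.1*z_,Rpress);rel(push+.04*n,Rpress); print(push,mouth)
E
```

```text
off [0.1158, 0.2915, 0.4879] ang [0.0, 0.0, 0.0]
off [0.5658, 1.2915, 0.4379] ang [0.0532, -0.1582, -0.0567]
off [0.6896, 1.9501, 0.1961] ang [0.0532, -0.1582, -0.0567]
off [0.7382, 1.9618, -0.1405] ang [0.0532, -0.1582, -0.0567]
[0.58841445 0.17279832 0.114     ] [0.60688948 0.17723378 0.125     ]
```

```bash
python3 -m crank '{"offset":[[0.05,0.1,0.2],[0.1,0.2,0.4],[0.12,0.3,0.5],[0.16,0.4,0.5],[0.22,0.5,0.5],[0.3,0.6,0.5],[0.35,0.7,0.5],[0.4,0.8,0.5],[0.45,0.9,0.5],[0.5,1.0,0.5],[0.5,1.0,0.5]],"angular":[[0,0,0],[0,0,0],[0,0,0],[0,0,0],[0,0,0],[0.012,-0.04,-0.014],[0.025,-0.08,-0.028],[0.04,-0.12,-0.04],[0.0532,-0.1582,-0.0567],[0.0532,-0.1582,-0.0567],[0.0532,-0.1582,-0.0567]]}' 0 20
python3 - <<'E'
from h import *
rel(push+.08*n+.1*z_,Rpress);rel(push+.03*n,Rpress)
E
```

```text
clock: 1.48
tcp_pos: [0.4744, -0.214, 0.4056]
eef_rot: [[0.841, 0.237, 0.486], [0.206, -0.972, 0.117], [0.5, 0.002, -0.866]]
force: [-0.8, -0.7, 0.5]
finger_gap: 0.004
finger_force: 0.0
off [0.1878, 0.9436, -0.3058] ang [0.0005, 0.0001, -0.0011]
off [0.2485, 0.9582, -0.6641] ang [0.0005, 0.0001, -0.0011]
```

```bash
python3 -m crank '{"offset":[[0.02,0.12,-0.02],[0.04,0.25,-0.05],[0.06,0.38,-0.08],[0.08,0.5,-0.12],[0.1,0.63,-0.18],[0.13,0.76,-0.22],[0.16,0.88,-0.28],[0.19,0.944,-0.32],[0.21,0.949,-0.43],[0.23,0.954,-0.55],[0.2485,0.9582,-0.664],[0.2485,0.9582,-0.664]],"angular":[[0,0,0],[0,0,0],[0,0,0],[0,0,0],[0,0,0],[0,0,0],[0,0,0],[0,0,0],[0,0,0],[0,0,0],[0,0,0],[0,0,0]]}' 0 20
python3 - <<'E'
from h import *
rel(push,Rpress);rel(push-.006*n,Rpress);rel(push+.2*n,Rpress)
im,d=capture("top"); cv2.imwrite("pics/p1.png",cv2.resize(im[100:230,140:310,::-1],None,fx=4,fy=4,interpolation=cv2.INTER_CUBIC))
E
```

```text
clock: 2.98
tcp_pos: [0.5729, 0.1655, 0.1369]
eef_rot: [[0.844, 0.233, 0.484], [0.202, -0.973, 0.115], [0.497, 0.001, -0.868]]
force: [-0.7, 0.2, 0.7]
finger_gap: 0.005
finger_force: 0.0
off [0.0387, 0.0183, -0.0572] ang [0.0004, -0.001, 0.0003]
off [0.046, 0.0201, -0.0702] ang [0.0004, -0.001, 0.0003]
off [-0.2044, -0.0401, 0.3758] ang [0.0004, -0.001, 0.0003]
```

View pics/p1.png

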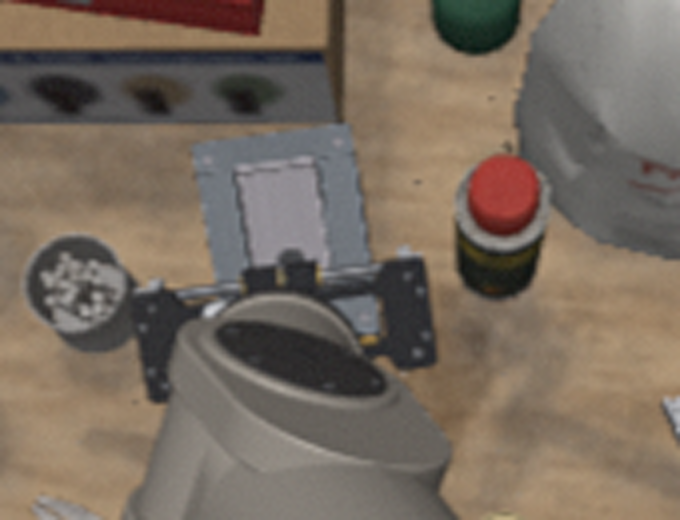

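The fingers are over the thumb pad (dark spot at (290,258)), and the body clears the tin and can. Pressing now.

```bash
python3 -m crank '{"offset":[[0.02,0.01,-0.03],[0.036,0.018,-0.053],[0.04,0.0187,-0.0594],[0.0421,0.0192,-0.0634]],"angular":[[0,0,0],[0,0,0],[0,0,0],[0,0,0]]}'
python3 - <<'E'
from h import *
s=read_state(); print((s["tcp_pos"]-push)@n, s["force"]@n, s["force"])
E
```

```text
clock: 3.52
tcp_pos: [0.5906, 0.1739, 0.115]
eef_rot: [[0.842, 0.233, 0.487], [0.202, -0.973, 0.115], [0.501, 0.002, -0.866]]
force: [-1.3, -1.2, 4.0]
finger_gap: 0.004
finger_force: 2.1
-0.0003418507237592682 4.288767373939483 [-1.33605795 -1.18250829  4.04280352]
```

```bash
python3 -m crank '{"offset":[[0.0024,0.0006,-0.0043],[0.0048,0.0012,-0.0086],[0.0048,0.0012,-0.0086]],"angular":[[0,0,0],[0,0,0],[0,0,0]]}'
python3 - <<'E'
from h import *
s=read_state(); print((s["tcp_pos"]-push)@n, s["force"]@n, s["force"])
E
```

```text
clock: 3.9
tcp_pos: [0.5926, 0.1744, 0.1118]
eef_rot: [[0.842, 0.233, 0.488], [0.202, -0.973, 0.116], [0.501, 0.001, -0.865]]
force: [-1.3, -0.1, 3.9]
finger_gap: 0.004
finger_force: 2.2
-0.00408750517283547 4.029780126063519 [-1.29807727 -0.0599136   3.91637611]
```

```bash
python3 -m crank '{"offset":[[0.0024,0.0006,-0.0043],[0.0036,0.0009,-0.0065],[0.0036,0.0009,-0.0065]],"angular":[[0,0,0],[0,0,0],[0,0,0]]}'
python3 - <<'E'
from h import *
s=read_state(); print((s["tcp_pos"]-push)@n, s["force"]@n, s["force"])
E
```

```text
clock: 4.28
tcp_pos: [0.5941, 0.1747, 0.1096]
eef_rot: [[0.841, 0.232, 0.488], [0.202, -0.973, 0.116], [0.502, 0.001, -0.865]]
force: [-7.5, -1.6, 13.0]
finger_gap: 0.003
finger_force: 7.5
-0.006812205691061699 15.106552909488684 [-7.52174193 -1.57023174 13.00921821]
```

The force rose to 15 N, so the flap is against its stop. Retreating fast along the normal.

```bash
python3 -m crank '{"offset":[[-0.06,-0.014,0.11],[-0.13,-0.03,0.23],[-0.2,-0.046,0.35],[-0.25,-0.06,0.45],[-0.26,-0.15,0.5],[-0.26,-0.28,0.5],[-0.26,-0.4,0.5],[-0.26,-0.52,0.5],[-0.26,-0.64,0.5],[-0.26,-0.76,0.5],[-0.26,-0.82,0.5],[-0.26,-0.82,0.5]],"angular":[[0,0,0],[0,0,0],[0,0,0],[0,0,0],[0,0,0],[0,0,0],[0,0,0],[0,0,0],[0,0,0],[0,0,0],[0,0,0],[0,0,0]]}' 94 20
python3 - <<'E'
from h import *
yaw=np.radians(32); cx=np.array([np.cos(yaw),np.sin(yaw),0]); cy=np.array([-np.sin(yaw),np.cos(yaw),0])
R=frame(-cy,-z_); g=np.array([.4441,-.1833,.0517])
rel(g+.1*z_,R); rel(g,R)
im,d,W=cloud("top"); cv2.imwrite("pics/p2.png",cv2.resize(im[100:280,140:380,::-1],None,fx=3.3,fy=3.3,interpolation=cv2.INTER_CUBIC))
P=W[110:200,180:245].reshape(-1,3); q=(P-H0); m=(abs(q@hy)<.03)&(q@hx>.03)&(q@hx<.1)&(P[:,2]>.17); print("flap pts",m.sum(),np.nanmax(P[m][:,2]) if m.any() else 0)
E
```

```text
clock: 5.78
tcp_pos: [0.4893, -0.1548, 0.3087]
eef_rot: [[0.842, 0.23, 0.487], [0.2, -0.973, 0.115], [0.5, 0.001, -0.866]]
force: [-0.8, 0.8, -0.1]
finger_gap: 1.002
finger_force: 0.0
off [-0.1129, -0.0712, -0.3924] ang [-0.0643, 0.1547, 0.1013]
off [-0.1129, -0.0712, -0.6424] ang [-0.0643, 0.1547, 0.1013]
flap pts 362 0.2431517061707075
```

View pics/p2.png

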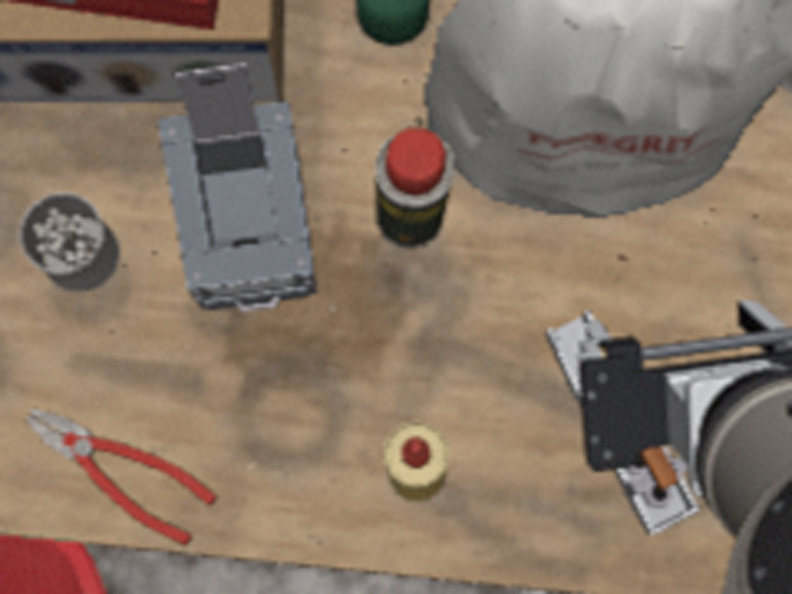

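The flap stands open at (220,100) with its top at 0.243 m. Going for the chute grip.

```bash
python3 -m crank '{"offset":[[-0.02,-0.02,-0.02],[-0.05,-0.04,-0.08],[-0.08,-0.06,-0.15],[-0.113,-0.0712,-0.27],[-0.113,-0.0712,-0.37],[-0.113,-0.0712,-0.46],[-0.113,-0.0712,-0.55],[-0.113,-0.0712,-0.6424],[-0.113,-0.0712,-0.6424]],"angular":[[-0.016,0.038,0.025],[-0.032,0.077,0.05],[-0.05,0.12,0.08],[-0.0643,0.1547,0.1013],[-0.0643,0.1547,0.1013],[-0.0643,0.1547,0.1013],[-0.0643,0.1547,0.1013],[-0.0643,0.1547,0.1013],[-0.0643,0.1547,0.1013]]}' 94 20
python3 -m crank '{"offset":[[0,0,0],[0,0,0],[0,0,0],[0,0,0],[0,0,0],[0,0,0]],"angular":[[0,0,0],[0,0,0],[0,0,0],[0,0,0],[0,0,0],[0,0,0]]}' 0 50
```

```text
clock: 6.95
tcp_pos: [0.4428, -0.1802, 0.0499]
eef_rot: [[0.846, 0.533, -0.005], [0.533, -0.846, 0.003], [-0.003, -0.005, -1.0]]
force: [0.0, -0.1, 0.2]
finger_gap: 1.001
finger_force: 0.0
clock: 7.7
tcp_pos: [0.4442, -0.1816, 0.0515]
eef_rot: [[0.847, 0.532, -0.001], [0.532, -0.847, 0.001], [-0.0, -0.001, -1.0]]
force: [-0.8, -0.5, 0.1]
finger_gap: 0.397
finger_force: 0.0
```

```bash
python3 -m crank '{"offset":[[0,0,0],[0,0,0],[0,0,0],[0,0,0],[0,0,0]],"angular":[[0,0,0],[0,0,0],[0,0,0],[0,0,0],[0,0,0]]}' 0 50
python3 - <<'E'
from h import *
s=read_state(); print(s["finger_gap"]*94)
th=np.radians(32)
for th in np.radians([0,8,20,32]):
    cx=np.cos(th)*hx-np.sin(th)*z_; cz=np.sin(th)*hx+np.cos(th)*z_
    lip=H0-.012*hx+(.145 if th>.2 else .215)*z_
    tcp=lip-.12*cx+(.0675-.0188)*cz
    R=frame(-hy,-cz); print(np.degrees(th),tcp.round(3)); rel(tcp,R)
E
```

```text
clock: 8.32
tcp_pos: [0.4441, -0.1815, 0.0514]
eef_rot: [[0.847, 0.532, -0.001], [0.532, -0.847, 0.001], [-0.001, -0.001, -1.0]]
force: [1.2, 0.3, -4.0]
finger_gap: 0.188
finger_force: 50.0
17.67719450311372
0.0 [0.475 0.145 0.264]
off [0.0765, 0.8175, 0.5308] ang [-0.0004, -0.0004, -0.1036]
8.0 [0.482 0.147 0.28 ]
off [0.0958, 0.8222, 0.5714] ang [-0.0177, 0.0408, -0.1034]
20.0 [0.498 0.151 0.232]
off [0.1345, 0.8315, 0.4511] ang [-0.0436, 0.1025, -0.1024]
32.0 [0.517 0.156 0.25 ]
off [0.1835, 0.8432, 0.4963] ang [-0.0696, 0.1642, -0.1007]
```

```bash
python3 -m crank '{"offset":[[0,0,0.02],[0,0,0.06],[0,0,0.12],[0,0,0.18],[0,0,0.25],[0,0,0.32],[0,0,0.39],[0,0,0.46],[0,0,0.52],[0,0,0.57],[0,0,0.6],[0,0,0.6]],"angular":[[0,0,0],[0,0,0],[0,0,0],[0,0,0],[0,0,0],[0,0,0],[0,0,0],[0,0,0],[0,0,0],[0,0,0],[0,0,0],[0,0,0]]}' 0 50
python3 -m crank '{"offset":[[0.0,0.02,0],[0.01,0.06,0],[0.01,0.11,0],[0.02,0.17,0],[0.03,0.23,0],[0.03,0.29,0],[0.04,0.35,0],[0.05,0.41,0],[0.05,0.46,0],[0.05,0.5,0],[0.05,0.52,0],[0.05,0.52,0]],"angular":[[0,0,0],[0,0,0],[0,0,-0.01],[0,0,-0.02],[0,0,-0.035],[0,0,-0.05],[0,0,-0.065],[0,0,-0.08],[0,0,-0.09],[0,0,-0.1],[0,0,-0.1036],[0,0,-0.1036]]}' 0 50
python3 - <<'E'
from h import *
for n_ in("top","scene"):
    im,d,W=cloud(n_); np.savez(f"/tmp/{n_}1.npz",im=im,W=W)
    if n_=="scene":cv2.imwrite("pics/p3.png",cv2.resize(im[100:300,140:400,::-1],None,fx=3,fy=3,interpolation=cv2.INTER_CUBIC))
rel(H0-.012*hx-.12*hx+.29*z_,frame(-hy,-z_))
for th in np.radians([10,20,32]):
    cx=np.cos(th)*hx-np.sin(th)*z_; cz=np.sin(th)*hx+np.cos(th)*z_
    lip=H0-.012*hx+.145*z_
    rel(lip-.12*cx+(.0675-.0188)*cz,frame(-hy,-cz))
E
```

```text
clock: 9.82
tcp_pos: [0.4444, -0.1817, 0.2924]
eef_rot: [[0.847, 0.532, 0.001], [0.532, -0.847, 0.0], [0.001, -0.0, -1.0]]
force: [0.2, -0.7, -5.4]
finger_gap: 0.189
finger_force: 50.0
clock: 11.32
tcp_pos: [0.4641, 0.0271, 0.2913]
eef_rot: [[0.972, 0.235, -0.001], [0.235, -0.972, 0.001], [-0.001, -0.001, -1.0]]
force: [0.0, -1.0, -3.8]
finger_gap: 0.186
finger_force: 50.0
off [0.0262, 0.2986, -0.0034] ang [-0.0003, -0.0003, 0.0]
off [0.0512, 0.3046, -0.1939] ang [-0.0132, 0.0537, 0.0]
off [0.0843, 0.3125, -0.1489] ang [-0.0262, 0.1077, 0.0001]
off [0.1333, 0.3243, -0.1037] ang [-0.0418, 0.1726, 0.0001]
```

View pics/p3.png

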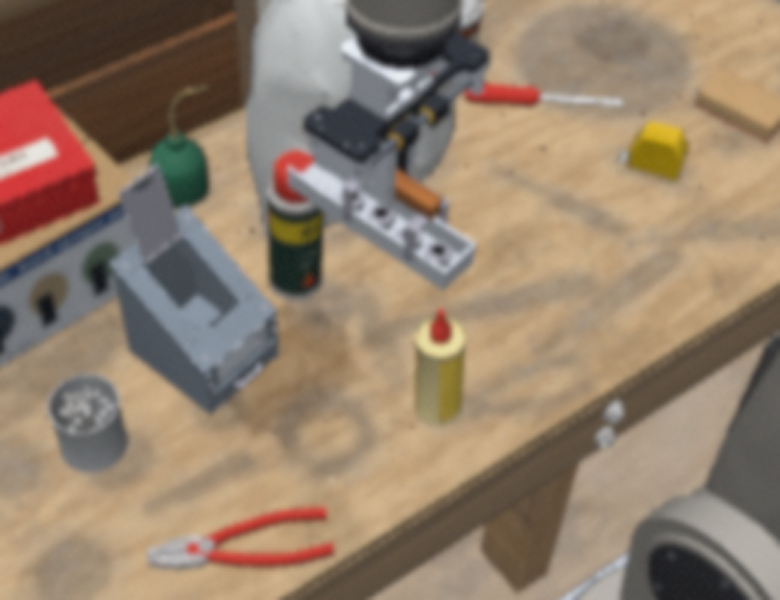

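The scene view shows the chute held level with all four nuts in it, the hopper mouth clear and the flap open. Carrying on to above the mouth, then lowering at 8–10° of tilt.

```bash
python3 -m crank '{"offset":[[0,0.02,0],[0.005,0.06,0],[0.01,0.12,0],[0.015,0.18,0],[0.02,0.24,0],[0.026,0.28,0],[0.03,0.3,-0.01],[0.035,0.3046,-0.05],[0.04,0.3046,-0.1],[0.05,0.3046,-0.15],[0.0512,0.3046,-0.185],[0.0512,0.3046,-0.1939]],"angular":[[0,0,0],[0,0,0],[0,0,0],[0,0,0],[0,0,0],[0,0,0],[0,0,0],[-0.003,0.01,0],[-0.006,0.022,0],[-0.009,0.036,0],[-0.0132,0.0537,0],[-0.0132,0.0537,0]]}' 0 50
python3 - <<'E'
from h import *
im,d=capture("scene");cv2.imwrite("pics/p4.png",cv2.resize(im[100:300,140:340,::-1],None,fx=3,fy=3,interpolation=cv2.INTER_CUBIC))
for th in np.radians([15,20,25,30,34]):
    cx=np.cos(th)*hx-np.sin(th)*z_; cz=np.sin(th)*hx+np.cos(th)*z_
    lip=H0-.012*hx+.142*z_
    rel(lip-.12*cx+(.0675-.0188)*cz,frame(-hy,-cz))
E
```

```text
clock: 12.92
tcp_pos: [0.4847, 0.1474, 0.2117]
eef_rot: [[0.957, 0.232, -0.172], [0.228, -0.973, -0.041], [-0.177, 0.0, -0.984]]
force: [0.4, -0.6, -3.8]
finger_gap: 0.188
finger_force: 50.0
off [0.0157, 0.0045, 0.0199] ang [-0.0063, 0.0265, 0.0004]
off [0.0332, 0.0087, 0.0417] ang [-0.0128, 0.0535, 0.0004]
off [0.0525, 0.0133, 0.0618] ang [-0.0193, 0.0805, 0.0004]
off [0.0734, 0.0183, 0.0801] ang [-0.0257, 0.1075, 0.0004]
off [0.0912, 0.0226, 0.0933] ang [-0.0309, 0.1291, 0.0003]
```

View pics/p4.png

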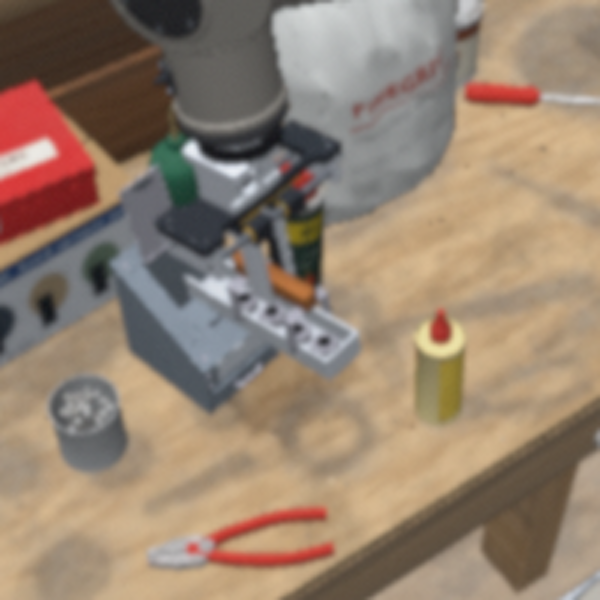

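The nose is over the mouth at about (200,285) in the crop, centred, with all four nuts still in. Tipping about the lip.

```bash
python3 -m crank '{"offset":[[0.008,0.002,0.01],[0.0157,0.0045,0.0199],[0.025,0.0065,0.031],[0.0332,0.0087,0.0417],[0.043,0.011,0.052],[0.0525,0.0133,0.0618],[0.0525,0.0133,0.0618],[0.0525,0.0133,0.0618],[0.0525,0.0133,0.0618],[0.0525,0.0133,0.0618],[0.0525,0.0133,0.0618],[0.0525,0.0133,0.0618]],"angular":[[-0.003,0.013,0],[-0.0063,0.0265,0],[-0.0095,0.04,0],[-0.0128,0.0535,0],[-0.016,0.067,0],[-0.0193,0.0805,0],[-0.0193,0.0805,0],[-0.0193,0.0805,0],[-0.0193,0.0805,0],[-0.0193,0.0805,0],[-0.0193,0.0805,0],[-0.0193,0.0805,0]]}' 0 50
python3 - <<'E'
from h import *
im,d=capture("scene");cv2.imwrite("pics/p5.png",cv2.resize(im[100:300,140:340,::-1],None,fx=3,fy=3,interpolation=cv2.INTER_CUBIC))
for th in np.radians([34]):
    cx=np.cos(th)*hx-np.sin(th)*z_; cz=np.sin(th)*hx+np.cos(th)*z_
    lip=H0-.012*hx+.142*z_
    rel(lip-.12*cx+(.0675-.0188)*cz,frame(-hy,-cz))
E
```

```text
clock: 14.48
tcp_pos: [0.5057, 0.1536, 0.2387]
eef_rot: [[0.882, 0.233, -0.409], [0.212, -0.972, -0.098], [-0.42, -0.0, -0.907]]
force: [0.1, -0.1, -3.4]
finger_gap: 0.188
finger_force: 50.0
off [0.0384, 0.0076, 0.027] ang [-0.0119, 0.0493, 0.0001]
```

View pics/p5.png

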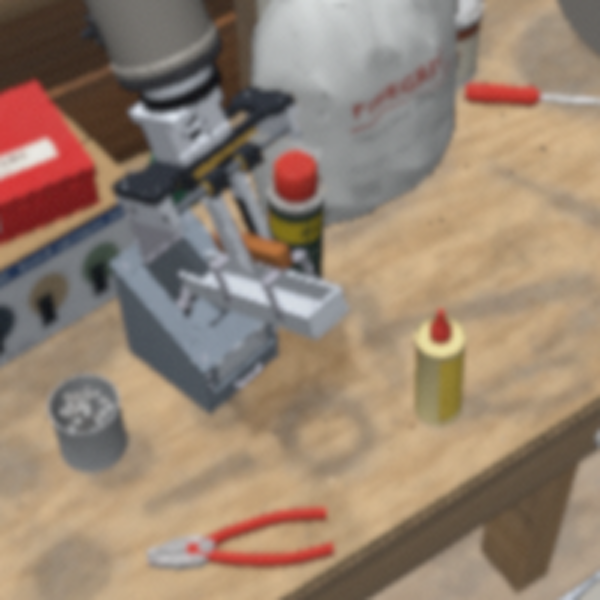

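The back of the chute is empty, and something still shows at the nose, near (185,300). Tipping a bit further and waiting.

```bash
python3 -m crank '{"offset":[[0.013,0.0025,0.01],[0.026,0.005,0.02],[0.0384,0.0076,0.027],[0.0384,0.0076,0.027],[0.0384,0.0076,0.027],[0.0384,0.0076,0.027],[0.0384,0.0076,0.027],[0.0384,0.0076,0.027]],"angular":[[-0.004,0.0165,0],[-0.008,0.033,0],[-0.0119,0.0493,0],[-0.0119,0.0493,0],[-0.0119,0.0493,0],[-0.0119,0.0493,0],[-0.0119,0.0493,0],[-0.0119,0.0493,0]]}' 0 50
python3 - <<'E'
from h import *
print(read_state()["force"])
im,d=capture("scene");a=im[160:230,175:265];im2,d=capture("top");b=im2[110:240,180:280]
a=cv2.resize(a,None,fx=5,fy=5,interpolation=cv2.INTER_CUBIC);b=cv2.resize(b,(int(100*3.4),442)); c=np.zeros((442,790,3),np.uint8); c[:350,:450]=a; c[:,450:790]=b
cv2.imwrite("pics/p6.png",c[:,:,::-1])
rel(H0-.132*hx+.32*z_,frame(-hy,-z_))
E
```

```text
clock: 15.52
tcp_pos: [0.521, 0.1566, 0.2497]
eef_rot: [[0.807, 0.233, -0.543], [0.193, -0.972, -0.13], [-0.559, 0.0, -0.829]]
force: [-0.2, 0.1, -2.9]
finger_gap: 0.185
finger_force: 50.0
[-0.15337268  0.10802153 -2.86760355]
off [-0.116, -0.0278, 0.176] ang [0.0441, -0.1836, 0.0001]
```

View pics/p6.png

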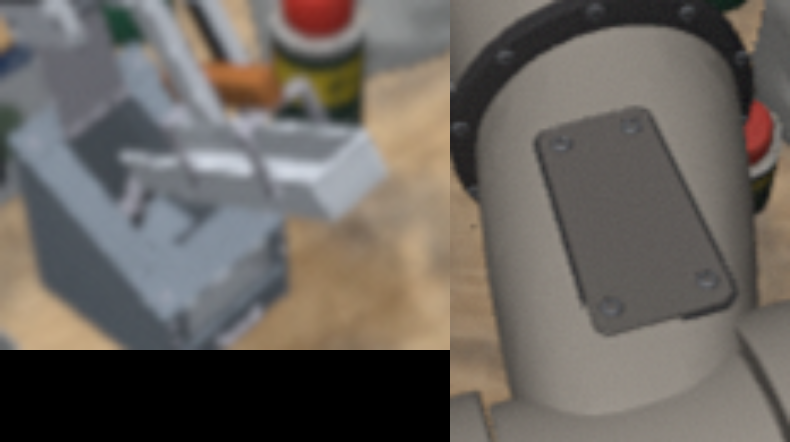

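The chute looks empty, and the wrist force dropped from 4.2 N to 2.9 N, which matches four nuts at 0.34 N each. Levelling and backing away.

```bash
python3 -m crank '{"offset":[[-0.015,-0.004,0.03],[-0.03,-0.01,0.07],[-0.06,-0.015,0.11],[-0.09,-0.02,0.15],[-0.116,-0.028,0.176],[-0.12,-0.08,0.176],[-0.12,-0.16,0.176],[-0.12,-0.26,0.176],[-0.12,-0.36,0.176],[-0.12,-0.46,0.176],[-0.12,-0.54,0.176],[-0.12,-0.54,0.176]],"angular":[[0.008,-0.035,0],[0.018,-0.075,0],[0.028,-0.115,0],[0.036,-0.15,0],[0.0441,-0.1836,0],[0.0441,-0.1836,0],[0.0441,-0.1836,0],[0.0441,-0.1836,0],[0.0441,-0.1836,0],[0.0441,-0.1836,0],[0.0441,-0.1836,0],[0.0441,-0.1836,0]]}' 0 50
python3 - <<'E'
from h import *
yaw=np.radians(32); cy=np.array([-np.sin(yaw),np.cos(yaw),0])
for z in(.15,.0525): rel([.444,-.182,z],frame(-cy,-z_))
im,d,W=cloud("scene"); im2,_,W2=cloud("top")
for w,i,k in((W,im,"s"),(W2,im2,"t")):
    q=w-H0; x,y,z=q@hx,q@hy,w[...,2]
    m=(abs(x)<.06)&(abs(y)<.028)&(z<.085)&(z>.005)
    print(k,m.sum(),np.percentile(z[m],[2,25,50,75,98]).round(3) if m.any() else 0)
    f=(abs(y)<.03)&(x>.03)&(x<.1)&(z>.17); print("flap",np.nanmax(z[f]))
a=im[150:235,170:240];b=im2[125:200,185:245]
c=np.hstack([cv2.resize(a,(400,486),interpolation=cv2.INTER_CUBIC),cv2.resize(b,(389,486),interpolation=cv2.INTER_CUBIC)]);cv2.imwrite("pics/p7.png",c[:,:,::-1])
E
```

```text
clock: 17.12
tcp_pos: [0.4726, -0.0616, 0.3199]
eef_rot: [[0.973, 0.23, -0.001], [0.23, -0.973, -0.0], [-0.001, 0.0, -1.0]]
force: [0.3, -0.0, -2.5]
finger_gap: 0.191
finger_force: 50.0
off [-0.0714, -0.3009, -0.4248] ang [0.0001, -0.0002, 0.1041]
off [-0.0714, -0.3009, -0.6685] ang [0.0001, -0.0002, 0.1041]
s 66 [0.008 0.012 0.031 0.04  0.085]
flap 0.24395892713817202
t 377 [0.006 0.01  0.012 0.025 0.08 ]
flap 0.24360743678069938
```

View pics/p7.png

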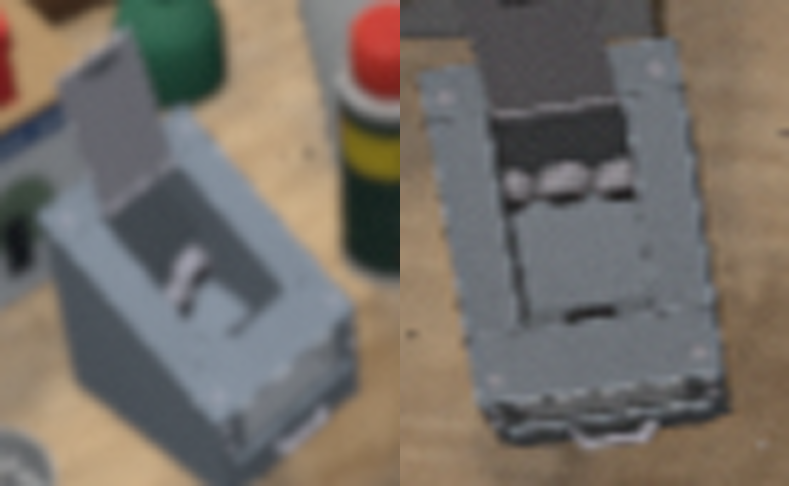

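Nuts lie in the hopper in a row at about (515–620,180) in the right half, well below 70 mm. The flap is open. I check for the fourth by viewing the chute's depth once it is set down.

```bash
python3 -m crank '{"offset":[[0,-0.05,0],[-0.02,-0.12,0],[-0.04,-0.2,-0.02],[-0.06,-0.27,-0.08],[-0.0714,-0.3009,-0.18],[-0.0714,-0.3009,-0.28],[-0.0714,-0.3009,-0.38],[-0.0714,-0.3009,-0.48],[-0.0714,-0.3009,-0.56],[-0.0714,-0.3009,-0.62],[-0.0714,-0.3009,-0.65],[-0.0714,-0.3009,-0.66]],"angular":[[0,0,0.02],[0,0,0.04],[0,0,0.07],[0,0,0.1],[0,0,0.1041],[0,0,0.1041],[0,0,0.1041],[0,0,0.1041],[0,0,0.1041],[0,0,0.1041],[0,0,0.1041],[0,0,0.1041]]}' 0 50
python3 -m crank '{"offset":[[0,0,-0.005],[0,0,-0.01],[0,0,-0.01]],"angular":[[0,0,0],[0,0,0],[0,0,0]]}' 0 50
```

```text
clock: 18.73
tcp_pos: [0.4447, -0.1792, 0.0557]
eef_rot: [[0.846, 0.534, -0.001], [0.534, -0.846, 0.0], [-0.0, -0.001, -1.0]]
force: [-0.3, 0.6, -3.1]
finger_gap: 0.191
finger_force: 50.0
clock: 19.1
tcp_pos: [0.4447, -0.1798, 0.0522]
eef_rot: [[0.846, 0.533, 0.0], [0.533, -0.846, -0.0], [0.0, 0.0, -1.0]]
force: [-0.2, -0.2, -3.6]
finger_gap: 0.185
finger_force: 50.0
```

```bash
python3 -m crank '{"offset":[[0,0,-0.0025],[0,0,-0.0035],[0,0,-0.0035]],"angular":[[0,0,0],[0,0,0],[0,0,0]]}' 0 50
python3 -m crank '{"offset":[[0,0,0],[0,0,0],[0,0,0],[0,0,0],[0,0,0],[0,0,0],[0,0,0],[0,0,0]],"angular":[[0,0,0],[0,0,0],[0,0,0],[0,0,0],[0,0,0],[0,0,0],[0,0,0],[0,0,0]]}' 94 20
```

```text
clock: 19.48
tcp_pos: [0.4449, -0.18, 0.0511]
eef_rot: [[0.846, 0.533, 0.0], [0.533, -0.846, -0.0], [0.0, 0.0, -1.0]]
force: [-2.0, -0.1, 9.4]
finger_gap: 0.186
finger_force: 50.0
clock: 20.48
tcp_pos: [0.4445, -0.1798, 0.0505]
eef_rot: [[0.846, 0.533, -0.0], [0.533, -0.846, -0.0], [-0.0, -0.0, -1.0]]
force: [-0.1, 0.7, -0.5]
finger_gap: 0.989
finger_force: 0.0
```

Released. Moving up and away, to the right.

```bash
python3 -m crank '{"offset":[[0,0,0.06],[0,0,0.15],[0,0,0.28],[0,0,0.42],[0,0,0.55],[0,-0.1,0.65],[-0.03,-0.24,0.65],[-0.08,-0.38,0.65],[-0.14,-0.52,0.65],[-0.18,-0.66,0.65],[-0.22,-0.8,0.65],[-0.22,-0.8,0.65]],"angular":[[0,0,0],[0,0,0],[0,0,0],[0,0,0],[0,0,0],[0,0,0],[0,0,0],[0,0,0],[0,0,0],[0,0,0],[0,0,0],[0,0,0]]}'
python3 - <<'E'
from h import *
D0={n:np.load(f"/tmp/{n}.npz") for n in("scene","top")}
for n_ in("top","scene"):
    im,d,W=cloud(n_)
    bx=(slice(185,270),slice(300,360)) if n_=="top" else (slice(170,218),slice(280,350))
    P=W[bx].reshape(-1,3); m=(P[:,2]>.012)&(P[:,2]<.036); r=cv2.minAreaRect(P[m][:,:2].astype(np.float32)); print(n_,"chute",r)
    c=np.array(r[0]); ang=np.radians(32); ux=np.array([np.cos(ang),np.sin(ang)]); uy=np.array([-ux[1],ux[0]])
    q=P[:,:2]-c; i=(abs(q@uy)<.014)&(abs(q@ux)<.09)&(P[:,2]<.03)
    P0=D0[n_]["W"][bx].reshape(-1,3);q0=P0[:,:2]-c;j=(abs(q0@uy)<.014)&(abs(q0@ux)<.09)&(P0[:,2]<.03)
    print(" floor pts z>9mm now/before",((P[:,2]>.009)&i).sum(),i.sum(),((P0[:,2]>.009)&j).sum(),j.sum())
    g=(P[:,2]>.072)&(P[:,2]<.095); print(" grip z",np.median(P[g][:,2]))
    for lab,u in(("can",(248,285,130,180)),("tin",(143,180,155,192)),("glue",(252,282,222,256))) if n_=="top" else ():
        f=lambda w:(lambda t:t[t[:,2]>np.nanmax(t[:,2])-.02].mean(0).round(3))((lambda p:p[(p[:,2]>.03)&(p[:,2]<.21)])(w[u[2]:u[3],u[0]:u[1]].reshape(-1,3)))
        print(lab,f(D0["top"]["W"]),f(W))
    q=W-H0; x,y,z=q@hx,q@hy,W[...,2]
    f=(abs(y)<.03)&(x>.03)&(x<.1)&(z>.17); print("flap",np.nanmax(z[f]))
    b=W[(x>-.16)&(x<-.075)&(abs(y)<.1)]; print("stray",(b[:,2]>.008).sum())
s=read_state(); print(s["clock"],s["force"])
E
```

```text
clock: 21.98
tcp_pos: [0.3537, -0.5034, 0.3098]
eef_rot: [[0.849, 0.528, -0.002], [0.528, -0.849, -0.001], [-0.002, -0.001, -1.0]]
force: [-0.1, 0.7, 0.5]
finger_gap: 1.001
finger_force: 0.0
top chute ((0.45996618270874023, -0.16864120960235596), (0.2013731598854065, 0.050978269428014755), 31.588855743408203)
 floor pts z>9mm now/before 3 402 166 380
 grip z 0.08132908836881012
can [0.634 0.027 0.198] [0.632 0.025 0.198]
tin [0.57  0.334 0.076] [0.57  0.335 0.076]
glue [0.405 0.005 0.162] [0.401 0.006 0.157]
flap 0.2449824215595873
stray 9
scene chute ((0.46064823865890503, -0.16559377312660217), (0.20266515016555786, 0.05428144335746765), 32.798831939697266)
 floor pts z>9mm now/before 6 106 143 187
 grip z 0.08149348089911201
flap 0.24523449081532822
stray 5
22.075 [ 0.40293307  1.71369722 -0.33981441]
```

The chute is empty and flat, and the bystanders haven't moved. One last check that no nut lies outside: difference the heights before and after.

```bash
python3 - <<'E'
from h import *
for n_ in("top","scene"):
    D0=np.load(f"/tmp/{n_}.npz"); im,d,W=cloud(n_)
    m=((abs(W[...,2]-D0["W"][...,2])>.007)&(W[...,0]>.3)&(W[...,0]<.9)).astype(np.uint8)
    m=cv2.morphologyEx(m,cv2.MORPH_OPEN,np.ones((3,3)))
    k,_,st,ce=cv2.connectedComponentsWithStats(m)
    for s,c in zip(st[1:],ce[1:]):
        if s[4]>12: u,v=c.round().astype(int); print(n_,s.tolist(),W[v,u].round(3))
    q=W-H0; x,y,z=q@hx,q@hy,W[...,2]
    i=(abs(x)<.06)&(abs(y)<.05)&(z>.014)&(z<.075)
    print("nut pts",np.c_[x[i],y[i],z[i]].round(3)[::max(1,i.sum()//25)].tolist())
E
```

```text
top [193, 119, 25, 22, 404] [0.657 0.19  0.204]
top [199, 142, 24, 32, 603] [0.643 0.194 0.01 ]
top [318, 199, 5, 5, 20] [ 0.535 -0.148  0.027]
top [304, 200, 20, 29, 164] [ 0.496 -0.137  0.   ]
top [323, 208, 6, 7, 33] [ 0.507 -0.168  0.026]
top [323, 225, 7, 7, 37] [ 0.46  -0.175  0.003]
top [326, 236, 10, 14, 72] [ 0.419 -0.189  0.002]
top [259, 245, 8, 5, 27] [0.377 0.011 0.104]
top [333, 257, 4, 4, 15] [ 0.372 -0.198  0.031]
top [478, 269, 34, 33, 693] [ 0.329 -0.412  0.449]
nut pts [[0.06, 0.016, 0.033], [0.058, 0.004, 0.034], [0.056, -0.015, 0.032], [0.06, 0.034, 0.031], [0.056, 0.013, 0.033], [0.055, 0.001, 0.032], [0.053, -0.011, 0.033], [0.05, -0.023, 0.035], [0.057, 0.026, 0.025], [0.052, 0.013, 0.035], [0.052, 0.001, 0.03], [0.049, -0.011, 0.034], [0.048, -0.023, 0.034], [0.055, 0.027, 0.024], [0.048, 0.013, 0.039], [0.049, 0.002, 0.031], [0.048, -0.01, 0.03], [0.045, -0.022, 0.031], [0.05, 0.027, 0.027], [0.047, 0.014, 0.033], [0.046, 0.002, 0.031], [0.044, -0.01, 0.03], [0.045, -0.022, 0.024], [0.047, 0.027, 0.028], [0.046, 0.015, 0.024], [0.046, 0.003, 0.019], [0.044, 
[... 581 characters left out ...]
, -0.049, 0.047], [0.059, -0.043, 0.045], [0.052, -0.05, 0.044], [0.051, -0.032, 0.056], [0.055, -0.047, 0.039], [0.051, -0.031, 0.052], [0.047, -0.04, 0.046], [0.058, -0.023, 0.048], [0.051, -0.03, 0.047], [0.05, -0.042, 0.036], [0.052, -0.026, 0.044], [0.048, -0.036, 0.038], [0.048, -0.049, 0.027], [0.05, -0.028, 0.039], [0.049, -0.04, 0.028], [0.055, -0.019, 0.037], [0.05, -0.027, 0.034], [0.058, -0.012, 0.036], [0.049, -0.018, 0.039], [0.053, -0.038, 0.015], [0.052, -0.011, 0.037], [0.047, -0.02, 0.033], [0.02, -0.05, 0.027], [0.044, -0.017, 0.032], [0.02, -0.049, 0.022], [0.049, -0.02, 0.02], [0.048, -0.019, 0.016], [0.036, -0.026, 0.014], [0.021, -0.025, 0.017], [-0.06, -0.001, 0.073]]
```

No new objects lie outside the hopper; the nuts are against its rear wall, below 60 mm.

```bash
python3 -c "
from plant import *
print(hand_in())"
```

```text
the job is handed in; nothing more can be done
None
```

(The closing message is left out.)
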